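# Slide a base plate off its tray and stack it

## Task

The thin aluminium plate in the raised slide tray lies flush between its rails and cannot be gripped there: slide it along the rails until its near end sticks well out over the tray's open end on the robot's side, still lying flat on the tray. Then grip it by the long edges of that overhanging end, lift it off and lay it squarely on top of the pile of plates of the same length, and let go. Do not drop the plate onto the table, and leave the pile of short plates as it is.

Things in the scene. Friction and masses are not known exactly. Their poses are not given: they have to be found in the camera images.
- plate: plate to move: aluminium, 120 long (its x) x 50 wide (its y) x 4 mm, 65 g, loose, dark 5 mm hole in each corner. Origin: centre of its underside, z up. It starts in the tray, near end 10 to 30 mm inside the open end, its x along the tray's. It stays on the tray while less than 60 mm overhangs. 30 mm or more of bare tray floor lies behind its far end: room for shut fingertips to push it from there.
- tray_mouth (a point): middle of the tray's open end nearest the robot, at floor height (45 mm above the table). Grey fixed tray, 190 x 78 mm; x runs along the channel away from the robot (the plate slides out along -x), y across, z up. Flat floor 54 mm wide between dark rails 12 wide, 4 mm high (level with the plate's top, 2 mm clear of its sides), open at both ends. Free space in front of and below this end.
- long_top: upper of the two loose plates of the long pile, each like the plate to move (120 x 50 x 4 mm). Origin: centre of its underside, 44 mm above the table; x along its length, roughly away from the robot. They lie on a fixed stand 40 mm high whose head (60 x 36 mm) is smaller than the plates, so fingers may reach down past the pile's sides; its foot is 84 x 56 x 6 mm.
- short_top: upper of the two loose plates of the short pile (70 x 50 x 4 mm each), on a stand like the other. Origin: centre of its underside, 44 mm above the table. The two piles may have changed places. Not to be used.
Not all that is in view belongs to the job. Leave any purple look-alike of the long_top alone.

How it is judged:
By the outcome, as a careful person would: the job done as asked, in the order asked, and still so for the second after the job is handed in, with the robot touching nothing.
It also fails if it takes over 54 s, if anything falls off the work surface, if the arm or the gripper's body presses on something with over 40 N, if the wrist force passes 120 N, or if a joint passes its speed limit or range.

## Robot

A 6-joint arm with a two-finger parallel gripper is mounted at the origin on a cart in front of the work surface, level with it; the furniture and walls round the work are solid. World frame = base frame: x ahead of the robot, y to its left, z up, the work surface at z = 0. Lengths are in mm, angles in rad, forces in N, time in s.
With the tool pointing down it reaches from about 350 to 725 mm from the base axis. Payload 6 kg.
Tool frame: the origin (TCP) lies between the finger pads; the fingertips stand 19 mm ahead of it and the grasp point (between the pads) is the TCP (robot.tips_ahead is the distance from the TCP to the fingertips, in mm); z points along the fingers, y is the line along which they close (so a half turn about z gives the same grasp; the last joint's range is limited). The gripper opens to 85 mm and grips with 20 to 120 N. Pads are 22 mm wide; open, the fingers measure 114 mm over their backs; the gripper's body (76 mm by 85 mm) begins 54 mm behind the grasp point. The pads swing forward as they close: fully open they stand 13 mm farther back than shut.
Start: joints at [1.655, 0.04, 0.085, 0, -1.615, -0.334], TCP at [148.3, 581.363, 250.261] pointing down, gripper open.
Joint ranges: [-2.56, 2.56], [-1.29, 2.01], [-1.08, 1.49], [-3.29, 1.98], [-2.81, -0.18], [-2.99, 2.99]. Speed limits (rad/s): [2.57, 2.57, 3.01, 3.14, 3.14, 3.14].

## Interface

Orientations are given as a unit quaternion [x, y, z, w].
In Python, from plant import robot, eyes, look_for, trace gives the robot as it stands.
- The arm moves only by the tool carry_out, never from a script. Its argument "plan" is a list of rows, each a list of 3 entries, a list of its own where there are three numbers: the shift along the tool's x, y, z in mm, then the turn, a rotation vector about the tool's x, y, z in rad, then the opening, from 0 (shut) to 1 (fully open). A call has 1 to 12 rows; each row shifts and turns the commanded pose from where the row before left it, along the tool's axes as they then stand; what a row does not reach is not made up. A row lasts 1/8 s, in which the tool goes at most 62.5 mm and 10.7 degrees, less where a joint would pass 70% of its speed; a pose out of reach is approached as far as the arm can. A call is refused whole if a number of a shift passes 62.5 or a number of a turn 0.188, either way. A call with a gripper value outside its range is refused whole. The fingers move at their own pace and stop on an object; "squeeze" is the grip in N (left out, the last holds). Time passes only in rows, so rows that do not move let the fingers close. It gives the time, the measured TCP pose, the force, the opening and the grip force at its end, in the units of the state.
- robot.read_state(): the state, without advancing time (a new reading comes with each control period).
- eyes.capture(name): name is "scene" or "side" or "wrist"; returns the picture (420x560x3 uint8, red, green, blue); there is no depth.
- eyes.get_calibration(name): a dict with "fx", "fy", "cx", "cy" (pixels), "dist" ([k1, k2, p1, p2, k3] as OpenCV has them; the pictures are not rectified), "rvec" (rotation vector, rad) and "tvec" (3), from world to camera coordinates, as OpenCV has them. Camera axes: x right, y down, z forward; pixel columns grow to the right and rows downward; lengths in mm; the calibration is good to about 2 mm. A picture is of the moment at which its call begins: read the wrist's pose just before it. get_calibration takes no time and is no camera call; for the wrist camera it gives the pose at the moment of the call.
- robot.sign_off(): hands the job in; it is judged then, once.
Trained networks look in the newest picture that a camera, given by its name, has taken for a name from the list of things; names that differ only in an ending like _2 or _b are one class to them, and where a whole thing is asked for, a point or a joint stands for the part that bears it (a point fixed in the world has none). Each returns a list of dicts, best first, with "p" (0 to 1); they miss things now and then, are a little off and sometimes report something else, mostly with a low value. They report only what shows in the picture. A call takes as long as a camera call. They do not tell look-alikes from the thing itself.
- look_for(camera, thing): "point" ([x, y, z] in mm, in world coordinates, good to about 4 mm: the middle of the surface that is visible of it).
- trace(camera, thing): "pixels" (420x560 bool, what is visible of it).
The state is a dict: "time_s": time; "joint_positions": joint angles; "dq": joint speeds; "effort": joint torques, N m; "tool_pos": TCP position; "eef_rot": TCP orientation; "force": force on the tool from outside, world axes, zero at the start; "torque": the same for the moment, N m; "opening": opening from 0.0 (shut) to 1.0 (fully open); "finger_force": force on a finger pad.
Only numpy, scipy, OpenCV 4.12 (cv2) and the standard library are available. Lean on these libraries where they do the work, as an engineer would, in place of code of your own. Each camera call takes 0.05 s, during which the arm holds its last target. There are 200 camera calls.

## Working session

There is one attempt and no reset: what is moved stays moved. The work goes in short steps, Python scripts to look and compute and a tool call to move; the robot and the scene stay as the last step left them, time stands still between calls to the robot, and variables do not carry over. Pictures are saved under pics/ and viewed, at most 10 in all, crops included, and the job is handed in when it is done.

Besides the shell and the picture viewer there is one more tool, called after ">>>" by a JSON object that holds its "op" and its "data", one argument or row to a line. carry_out: Moves the arm, as the interface text tells. Its arguments: {"type":"object","properties":{"plan":{"type":"array"},"squeeze":{"type":"number"}},"required":["plan"]}

```bash
mkdir -p pics; ls
python3 - <<'E'
from plant import robot, eyes, look_for, trace
import cv2,numpy as np
s=robot.read_state();print(s['tool_pos'],s['eef_rot'],s['time_s'])
ims=[]
for c in ['scene','side']:
    im=eyes.capture(c);cv2.imwrite(f'pics/{c}0.png',im[:,:,::-1])
    np.save(f'{c}0.npy',im)
    for t in ['plate','tray_mouth','long_top','short_top']:
        for d in look_for(c,t)[:4]: print(c,t,np.round(d['point'],1),round(d['p'],2))
E
```

```text
pics
[148.16155738 581.11393037 249.25668929] [ 9.92210268e-01 -1.24571217e-01 -6.55686223e-05  8.89423538e-04] 0.0
scene plate [ 518.4 -109.7   51.7] 0.66
scene tray_mouth [ 519.3 -135.7   44.4] 0.84
scene long_top [ 438.7 -617.7    5.6] 0.96
scene long_top [ 529.1 -409.6   45.9] 0.66
scene short_top [ 509.7 -263.9   43.6] 0.64
side plate [ 520.7 -109.1   52.4] 0.62
side tray_mouth [ 547.1 -136.4   39.6] 0.56
side tray_mouth [ 508.9 -268.1   45.4] 0.3
side long_top [ 529.8 -414.9   47.1] 0.89
side long_top [ 444.8 -627.1    7.4] 0.84
side short_top [ 507.9 -265.    46.3] 0.76
```

View pics/scene0.png

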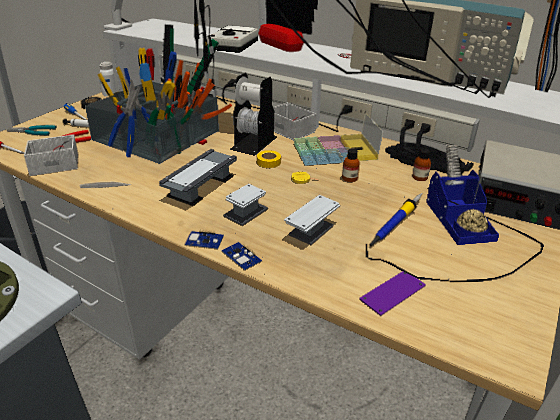

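View pics/side0.png

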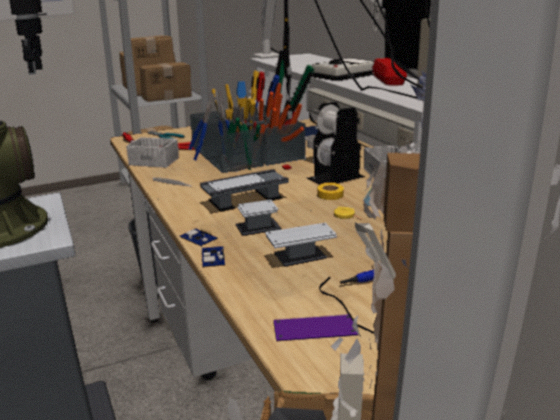

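The plate lies in the tray at scene px (195,172) and the short pile is at (245,197). The other two candidates:
- **Grey pile on a stand, (313,214):** this is long_top. It is metal, on a stand, at z ≈ 46.
- **Purple sheet flat on the table, (393,292):** this is the look-alike, at z ≈ 6, so I leave it alone.

Next I'll fit the poses from the masks.

```bash
cat > h.py <<'E'
from plant import robot, eyes, look_for, trace
import cv2,numpy as np
from scipy.spatial.transform import Rotation as Ro
from scipy.optimize import least_squares
def cal(c):
    k=eyes.get_calibration(c)
    K=np.array([[k['fx'],0,k['cx']],[0,k['fy'],k['cy']],[0,0,1.]])
    return K,np.array(k['dist'],float),np.array(k['rvec'],float),np.array(k['tvec'],float)
def proj(P,k): return cv2.projectPoints(np.asarray(P,float).reshape(-1,1,3),k[2],k[3],k[0],k[1])[0][:,0]
def toplane(px,z,k):
    u=cv2.undistortPoints(np.asarray(px,float).reshape(-1,1,2),k[0],k[1])[:,0]
    R=cv2.Rodrigues(k[2])[0]; C=-R.T@k[3]; d=np.c_[u,np.ones(len(u))]@R
    return (C+d*((z-C[2])/d[:,2])[:,None])
def rect(mask,z,k):
    ys,xs=np.nonzero(mask); n,l,st,_=cv2.connectedComponentsWithStats(mask.astype(np.uint8))
    i=1+np.argmax(st[1:,4]); ys,xs=np.nonzero(l==i)
    P=toplane(np.c_[xs,ys],z,k)[:,:2]
    (c,s,a)=cv2.minAreaRect(P.astype(np.float32))
    if s[0]<s[1]: s=s[::-1]; a+=90
    a=(a+90)%180-90
    return np.round(c,1),np.round(s,1),round(a,2)
def to_tool(target_xyz,yaw_x):  # shift/turn in tool axes from current measured pose
    s=robot.read_state();R=Ro.from_quat(s['eef_rot'])
    T=Ro.from_matrix(np.array([[np.cos(yaw_x),np.sin(yaw_x),0],[np.sin(yaw_x),-np.cos(yaw_x),0],[0,0,-1]]))
    return R.inv().apply(np.array(target_xyz)-s['tool_pos']),(R.inv()*T).as_rotvec()
E
python3 - <<'E'
from h import *
print(robot.tips_ahead)
for c in ['scene','side']:
    im=eyes.capture(c);k=cal(c)
    for t,z in [('plate',49),('long_top',48),('short_top',48)]:
        for d in trace(c,t)[:3]:
            print(c,t,round(d['p'],2),d['pixels'].sum(),*rect(d['pixels'],z,k))
cv2.imwrite('pics/crop0.png',cv2.resize(eyes.capture('scene')[130:260,140:360,::-1],(792,468),interpolation=cv2.INTER_CUBIC))
print(to_tool([430,-120,260],0.0))
E
```

```text
19.0
scene plate 0.8 641 [ 521.7 -110.5] [125.2  56.3] 1.18
scene long_top 0.66 885 [ 529.1 -411.2] [123.6  52.6] -6.69
side plate 0.66 404 [ 527.2 -108.5] [121.7  52.4] 2.0
side long_top 0.89 934 [ 532.5 -411.2] [124.1  59. ] -6.13
side short_top 0.78 386 [ 513.7 -263.7] [71.3 57.1] -7.82
(array([446.32400979, 609.9670619 ,  -9.67986899]), array([ 6.46165686e-05, -1.77237375e-05, -2.49795086e-01]))
```

View pics/crop0.png

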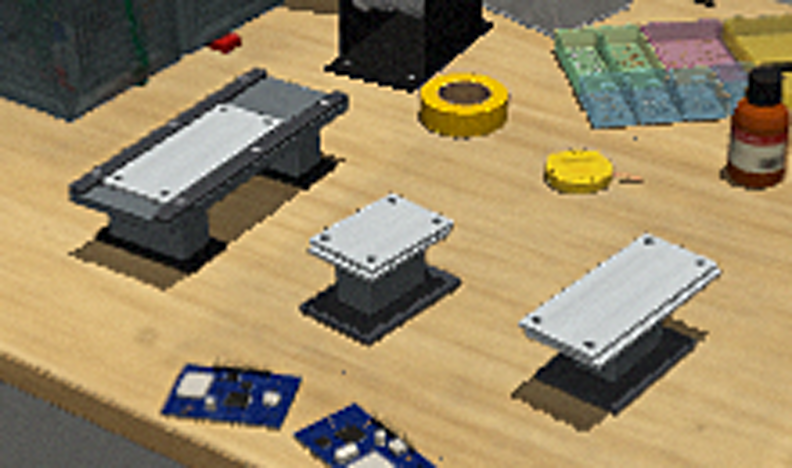

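The crop shows the tray with its plate at left (crop 190,150). The 4-hole short pile is in the middle (380,235), and the long metal pile, roughly 120 x 50, is at right (620,300). That last one is the target. Moving over to look from nearby.

>>> {"op": "carry_out", "data": {
  "plan": [
    [[34,46.5,0],[0,0,0],0],
    [[34,46.5,0],[0,0,0],0],
    [[34,46.5,0],[0,0,0],0],
    [[34,46.5,0],[0,0,0],0],
    [[34,46.5,0],[0,0,0],0],
    [[34,46.5,0],[0,0,0],0],
    [[34,46.5,0],[0,0,0],0],
    [[34,46.5,0],[0,0,0],0],
    [[34,46.5,0],[0,0,0],0],
    [[34,46.5,0],[0,0,0],0],
    [[34,46.5,0],[0,0,0],0],
    [[34,46.5,0],[0,0,0],0]
  ]
}}

```text
time_s: 2.45
tool_pos: [406.0, -62.3, 250.8]
eef_rot: [0.992, -0.125, 0.001, -0.0]
force: [0.8, 0.9, 0.5]
opening: -0.001
finger_force: 0.0
```

>>> {"op": "carry_out", "data": {
  "plan": [
    [[38,52,0],[0,0,0],0],
    [[0,0,0],[0,0,-0.12],0],
    [[0,0,0],[0,0,-0.12],0],
    [[0,0,0],[0,0,0],0]
  ]
}}

```text
time_s: 2.95
tool_pos: [428.9, -118.5, 250.4]
eef_rot: [1.0, -0.006, 0.0, 0.0]
force: [0.4, 0.6, 0.1]
opening: 0.001
finger_force: 0.0
```

Run:
```python
from h import *
s=robot.read_state();print(s['time_s'],s['tool_pos'],s['force'],s['opening'])
k=cal('wrist');im=eyes.capture('wrist')
for t in ['plate','tray_mouth','long_top','short_top']:
    for d in look_for('wrist',t)[:3]: print(t,np.round(d['point'],1),round(d['p'],2))
for d in trace('wrist','plate')[:2]: print(d['p'],*rect(d['pixels'],49,k))
cv2.imwrite('pics/w1.png',im[:,:,::-1])
```

```text
2.95 [ 428.89676418 -118.46061472  250.35063114] [0.40328063 0.63079199 0.10204063] 0.0007764974197844211
plate [ 528.9 -106.7   50.7] 0.72
tray_mouth [ 575.  -109.    49.2] 0.72
long_top [ 532.7 -407.3   49.9] 0.78
short_top [ 509.6 -261.    52. ] 0.63
0.6 [ 522.9 -111.3] [121.5  52.4] 2.73
```

View pics/w1.png

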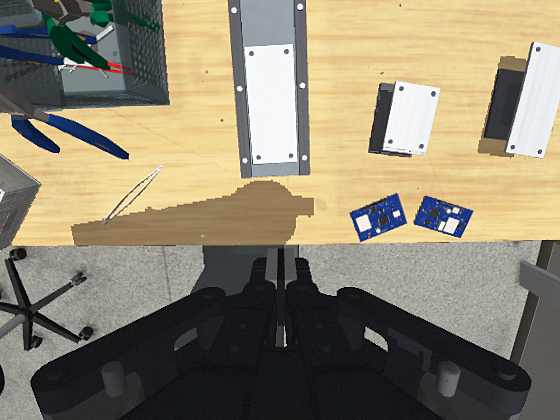

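The wrist view shows the plate at (245–298, 45–163), the tray mouth at y≈177, and the bin corner at (168,104). I'll refine these numbers.

Run:
```python
from h import *
k=cal('wrist');im=cv2.imread('pics/w1.png')
m=(im.min(2)>185)
roi=np.zeros_like(m);roi[20:175,241:304]=1
print('plate',*rect(m&roi,49,k))
roi=np.zeros_like(m);roi[30:165,490:560]=1
print('long (cut)',*rect(m&roi,48,k))
print('mouth corners',toplane([[240.5,178],[309.5,175]],49,k).round(1))
print('rails left inner/outer top',toplane([[230,0],[241,178],[303,0],[310,175]],49,k).round(1))
for z in (0,80): print('bin',z,toplane([[168,104],[160,0]],z,k).round(1))
```

```text
plate [ 523.6 -111.1] [119.9  50.3] 2.61
long (cut) [ 531.5 -410.5] [120.   50.2] -7.12
mouth corners [[ 446.7  -74.4   49. ]
 [ 449.2 -152.4   49. ]]
rails left inner/outer top [[ 626.2  -71.2   49. ]
 [ 446.6  -75.    49. ]
 [ 625.1 -143.9   49. ]
 [ 449.2 -152.9   49. ]]
bin 0 [[532.5  18.3   0. ]
 [648.7  17.7   0. ]]
bin 80 [[524.8 -11.3  80. ]
 [616.2 -11.8  80. ]]
```

>>> {"op": "carry_out", "data": {
  "plan": [
    [[0,0,0],[0,0,-0.058],0],
    [[45,-1,0],[0,0,0],0],
    [[45,-1,0],[0,0,0],0],
    [[45,-1,0],[0,0,0],0],
    [[42,-1,0],[0,0,0],0],
    [[0,0,45],[0,0,0],0],
    [[0,0,45],[0,0,0],0],
    [[0,0,40],[0,0,0],0],
    [[0,0,35],[0,0,0],0],
    [[0,0,10],[0,0,0],0],
    [[0,0,0],[0,0,0],0]
  ]
}}

```text
time_s: 4.62
tool_pos: [605.7, -105.6, 75.7]
eef_rot: [1.0, 0.024, -0.0, 0.0]
force: [-0.4, -0.1, 0.2]
opening: -0.0
finger_force: 0.0
```

Run:
```python
from h import *
s=robot.read_state();print(s['time_s'],s['tool_pos'],s['force'],Ro.from_quat(s['eef_rot']).as_matrix()[:2,0])
im=eyes.capture('wrist');cv2.imwrite('pics/w2.png',im[:,:,::-1])
```

```text
4.625 [ 605.71978442 -105.64727992   75.71507113] [-0.39765892 -0.1147642   0.24597436] [0.99883182 0.04832158]
```

View pics/w2.png

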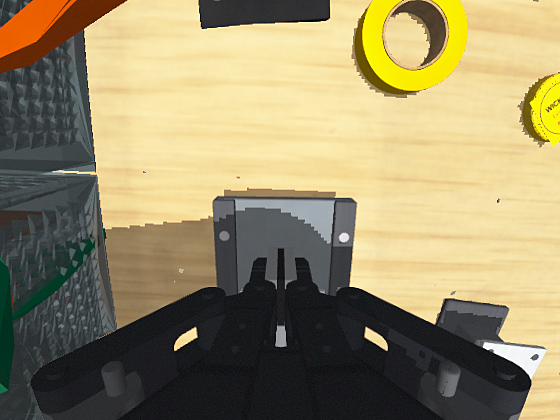

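The fingers stand centred over the bare floor behind the plate: tips at (281,270), channel (235–338). I'll lower them and push.

>>> {"op": "carry_out", "data": {
  "plan": [
    [[0,0,5],[0,0,0],0],
    [[0,0,4],[0,0,0],0],
    [[0,0,0],[0,0,0],0],
    [[0,0,0],[0,0,0],0]
  ]
}}

```text
time_s: 5.18
tool_pos: [605.6, -105.7, 66.5]
eef_rot: [1.0, 0.024, 0.0, 0.0]
force: [0.6, 0.4, -0.1]
opening: 0.003
finger_force: 0.0
```

>>> {"op": "carry_out", "data": {
  "plan": [
    [[-6,0,0],[0,0,0],0],
    [[-6,0,0],[0,0,0],0],
    [[-6,0,0],[0,0,0],0],
    [[-6,0,0],[0,0,0],0],
    [[-6,0,0],[0,0,0],0],
    [[0,0,0],[0,0,0],0]
  ]
}}

```text
time_s: 5.92
tool_pos: [575.2, -107.2, 66.5]
eef_rot: [1.0, 0.024, 0.0, 0.0]
force: [0.3, -0.1, 0.2]
opening: -0.003
finger_force: 0.0
```

Run:
```python
from h import *
for c in ['scene','side']:
    im=eyes.capture(c);k=cal(c)
    for d in trace(c,'plate')[:2]: print(c,d['p'],*rect(d['pixels'],49,k))
im=eyes.capture('scene')
cv2.imwrite('pics/c3.png',cv2.resize(im[110:260,130:290,::-1],(640,600),interpolation=cv2.INTER_CUBIC))
```

```text
scene 0.92 [ 502.8 -113.3] [120.3  49.2] 3.79
side 0.74 [ 504.8 -109.3] [120.4  49.1] 5.37
```

View pics/c3.png

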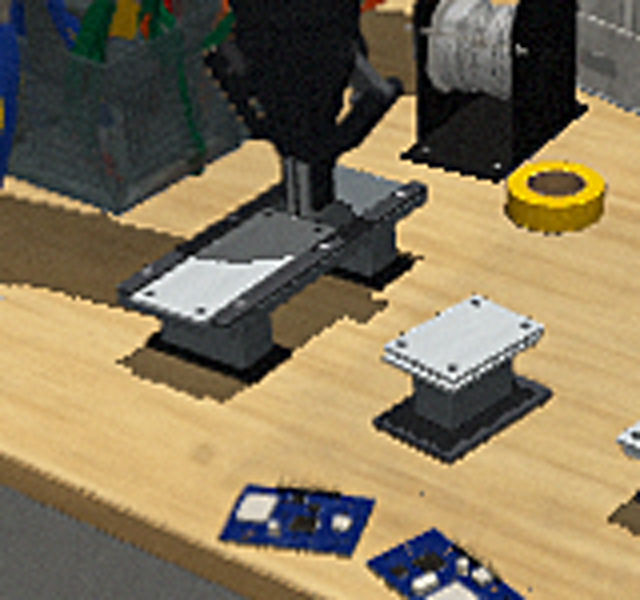

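The plate is sliding as expected, with its near end now about 4 mm past the mouth. Pushing another 41 mm.

>>> {"op": "carry_out", "data": {
  "plan": [
    [[-5,0,0],[0,0,0],0],
    [[-5,0,0],[0,0,0],0],
    [[-5,0,0],[0,0,0],0],
    [[-5,0,0],[0,0,0],0],
    [[-5,0,0],[0,0,0],0],
    [[-5,0,0],[0,0,0],0],
    [[-5,0,0],[0,0,0],0],
    [[-4,0,0],[0,0,0],0],
    [[-2,0,0],[0,0,0],0],
    [[0,0,0],[0,0,0],0]
  ]
}}

```text
time_s: 7.42
tool_pos: [534.4, -109.1, 66.3]
eef_rot: [1.0, 0.024, -0.0, 0.0]
force: [-0.8, 1.1, -0.2]
opening: -0.001
finger_force: 0.0
```

>>> {"op": "carry_out", "data": {
  "plan": [
    [[5,0,0],[0,0,0],0],
    [[5,0,-25],[0,0,0],0],
    [[0,0,-45],[0,0,0],0],
    [[-30,0,-45],[0,0,0],0],
    [[-45,0,-40],[0,0,0],0.5],
    [[-45,0,-20],[0,0,0],1],
    [[-20,0,0],[0,0,0],1],
    [[0,0,0],[0,0,0],1]
  ]
}}

```text
time_s: 8.43
tool_pos: [404.6, -115.3, 242.3]
eef_rot: [1.0, 0.024, 0.001, -0.0]
force: [0.1, -0.5, -0.3]
opening: 0.846
finger_force: 0.0
```

Run:
```python
from h import *
s=robot.read_state();print(s['time_s'],s['tool_pos'],s['force'],s['opening'],Ro.from_quat(s['eef_rot']).as_matrix()[:2,0],robot.tips_ahead)
k=cal('wrist');im=eyes.capture('wrist')
for d in trace('wrist','plate')[:2]: print(d['p'],*rect(d['pixels'],49,k)); 
for d in trace('wrist','long_top')[:2]: print(d['p'],*rect(d['pixels'],48,k)); 
cv2.imwrite('pics/w4.png',im[:,:,::-1])
```

```text
8.425 [ 404.56830992 -115.32818641  242.32625384] [ 0.11010204 -0.48040198 -0.31865822] 0.8460421737174938 [0.99882471 0.04839445] 19.0
0.7 [ 530.9 -409.6] [119.9  52.7] -6.74
```

View pics/w4.png

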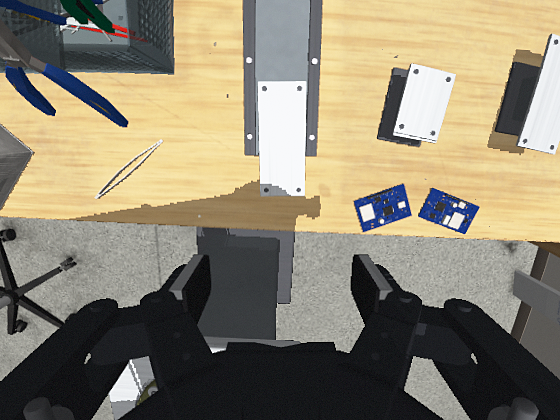

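The plate sticks out about 40 px past the mouth (plate bottom y=194, mouth y=155), flat and straight. Measuring the plate and long pile precisely.

Run:
```python
from h import *
k=cal('wrist');im=cv2.imread('pics/w4.png')
m=(im.min(2)>185)
roi=np.zeros_like(m);roi[60:205,254:312]=1
print('plate',*rect(m&roi,49,k))
print('mouth',toplane([[244,155],[317,156]],49,k).round(1))
s=robot.read_state();print(s['tool_pos'])
print(to_tool([0,0,0],.0484)[0],to_tool([0,0,0],.04)[1])
```

```text
plate [ 463.8 -115.4] [118.4  49.4] 2.81
mouth [[ 446.7  -75.5   49. ]
 [ 449.4 -154.    49. ]]
[ 405.26011417 -115.24174223  240.83548691]
[-398.96787947 -134.68654581  241.25156283] [0.00012891 0.00108401 0.0082568 ]
```

>>> {"op": "carry_out", "data": {
  "plan": [
    [[22,2.5,20],[0,0,0],1],
    [[0,0,45],[0,0,0],1],
    [[0,0,45],[0,0,0],1],
    [[0,0,45],[0,0,0],1],
    [[0,0,18],[0,0,0],1],
    [[0,0,0],[0,0,0],1]
  ]
}}

```text
time_s: 9.32
tool_pos: [426.7, -117.0, 67.7]
eef_rot: [1.0, 0.024, -0.001, 0.0]
force: [-0.4, -0.3, 1.1]
opening: 0.999
finger_force: 0.0
```

Run:
```python
from h import *
s=robot.read_state();print(s['time_s'],s['tool_pos'],s['force'],s['opening'],Ro.from_quat(s['eef_rot']).as_matrix()[:2,0])
im=eyes.capture('wrist')
cv2.imwrite('pics/w5.png',im[:,:,::-1])
```

```text
9.325 [ 426.69152156 -117.00865089   67.67989657] [-0.36843072 -0.34423474  1.12942396] 0.9991334329916827 [0.99883188 0.04825164]
```

View pics/w5.png

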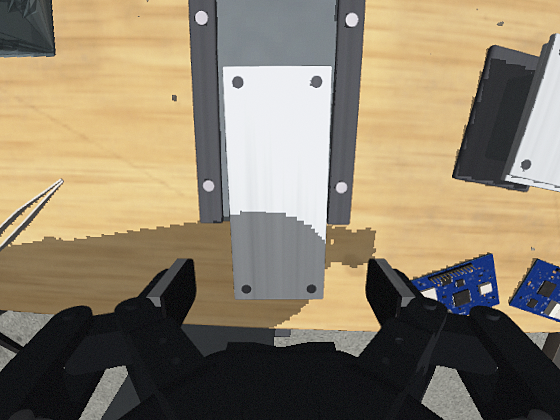

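The plate's overhanging end is at (232–325, 298), centred between the open fingers (mid x≈281) to within about 1 mm. Descending to grip.

>>> {"op": "carry_out", "data": {
  "plan": [
    [[0,-1,7],[0,0,0],1],
    [[0,0,6.5],[0,0,0],1],
    [[0,0,0],[0,0,0],0.75],
    [[0,0,0],[0,0,0],0.5],
    [[0,0,0],[0,0,0],0.4],
    [[0,0,0],[0,0,0],0.4],
    [[0,0,0],[0,0,0],0.4]
  ],
  "squeeze": 50
}}

```text
time_s: 10.25
tool_pos: [427.0, -115.9, 55.3]
eef_rot: [1.0, 0.024, 0.0, 0.0]
force: [-3.5, 0.4, 4.6]
opening: 0.562
finger_force: 51.1
```

>>> {"op": "carry_out", "data": {
  "plan": [
    [[0,0,-3],[0,0,0],0.4],
    [[0,0,-10],[0,0,0],0.4],
    [[0,0,-20],[0,0,0],0.4],
    [[0,0,-25],[0,0,0],0.4],
    [[0,0,-30],[0,0,0],0.4],
    [[0,0,0],[0,0,0],0.4],
    [[0,0,0],[0,0,0],0.4]
  ]
}}

```text
time_s: 11.12
tool_pos: [426.6, -115.6, 142.3]
eef_rot: [1.0, 0.024, -0.0, -0.0]
force: [-0.3, 0.4, -2.2]
opening: 0.561
finger_force: 51.6
```

Run:
```python
from h import *
s=robot.read_state();print(s['time_s'],s['tool_pos'],s['force'],s['torque'],s['opening'],s['finger_force'],Ro.from_quat(s['eef_rot']).as_matrix()[:2,0])
im=eyes.capture('wrist');side=eyes.capture('side')
np.save('w6.npy',im)
R=Ro.from_quat(s['eef_rot']);k=cal('wrist')
# plate corners in image by threshold hull -> expected corners in tool frame
cv2.imwrite('pics/w6.png',np.hstack([cv2.resize(im,(400,300)),cv2.resize(side[130:290,130:343],(400,300))])[:,:,::-1])
```

```text
11.125 [ 426.57285823 -115.64586423  142.30138233] [-0.30186584  0.44629946 -2.22247265] [-0.02905548  0.04487583 -0.0552526 ] 0.561208234478645 51.63652181625366 [0.99884237 0.04809858]
```

View pics/w6.png

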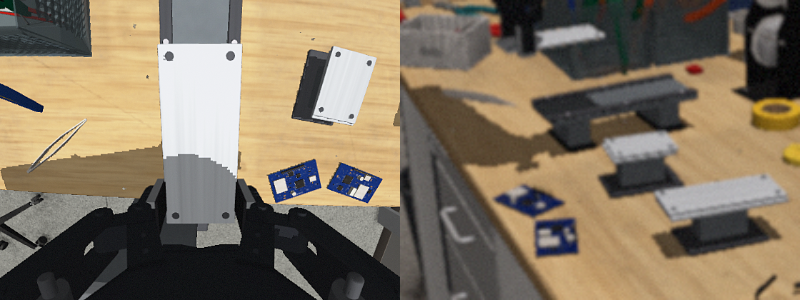

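The plate is held level by its near end: wrist full-res corners at about (221,62), (340,57), (336,311), (228,314). I'll get its pose in the tool frame and the move to the pile.

```bash
cat > held.py <<'E'
from h import *
def held(init):
    s=robot.read_state();k=cal('wrist');im=eyes.capture('wrist')
    g=cv2.cvtColor(im,cv2.COLOR_RGB2GRAY)
    c=cv2.cornerSubPix(g,np.array(init,np.float32).reshape(-1,1,2),(6,6),(-1,-1),(3,50,.01))[:,0]
    obj=np.array([[60,25,4],[60,-25,4],[-60,-25,4],[-60,25,4.]])
    ok,rv,tv=cv2.solvePnP(obj,c.astype(float),k[0],k[1])
    Rc=cv2.Rodrigues(k[2])[0];Rp=Rc.T@cv2.Rodrigues(rv)[0];p=Rc.T@(tv[:,0]-k[3])
    T=Ro.from_quat(s['eef_rot']).as_matrix()
    res=np.abs(cv2.projectPoints(obj,rv,tv,k[0],k[1])[0][:,0]-c).max()
    print('corners',c.round(1).tolist(),'res',res.round(2))
    print('plate world',p.round(1),'yaw,pitch(x-axis z),roll',np.degrees(np.arctan2(Rp[1,0],Rp[0,0])).round(2),np.degrees(np.arcsin(Rp[2,0])).round(2),np.degrees(np.arcsin(Rp[2,1])).round(2))
    print('in tool',(T.T@(p-s['tool_pos'])).round(1),'tcp',s['tool_pos'].round(1),'yaw tool',np.degrees(np.arctan2(T[1,0],T[0,0])).round(2))
    return p,Rp,s
E
python3 - <<'E'
from held import *
held([[221,62],[340,57],[336,311],[228,314]])
E
```

```text
corners [[225.89999389648438, 60.70000076293945], [334.3999938964844, 60.70000076293945], [336.0, 311.0], [231.6999969482422, 311.0]] res 1.31
plate world [ 467.4 -116.   126.7] yaw,pitch(x-axis z),roll 3.51 -12.72 0.34
in tool [41.   2.3 15. ] tcp [ 426.3 -115.8  141.8] yaw tool 2.76
```

Run:
```python
from h import *
im=np.load('w6.npy')
ps=[]
for x,y in [(221,60),(338,58),(228,312),(336,310)]:
    p=im[y-25:y+25,x-33:x+33]; p=cv2.resize(p,(396,300),interpolation=cv2.INTER_NEAREST)
    for i in range(0,66,10): cv2.putText(p,str(x-33+i),(i*6,297),0,.35,(255,0,0),1);cv2.line(p,(i*6,0),(i*6,4),(255,0,0),1)
    for i in range(0,50,10): cv2.putText(p,str(y-25+i),(370,i*6+8),0,.35,(255,0,0),1);cv2.line(p,(390,i*6),(395,i*6),(255,0,0),1)
    ps.append(p)
cv2.imwrite('pics/q.png',np.vstack([np.hstack(ps[:2]),np.hstack(ps[2:])])[:,:,::-1])
```

```text
(no output)
```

View pics/q.png

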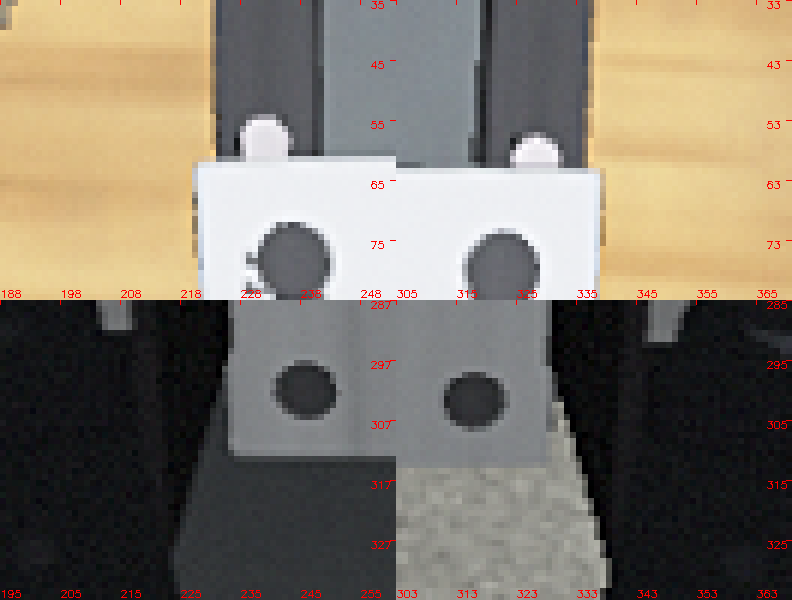

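The four enlarged patches give sub-pixel corners: TL (220.8,62), TR (339,61.3), BR (328.5,312.7), BL (233.2,313).

```bash
sed -i 's/^    c=cv2.cornerSubPix.*/    c=np.array(init,float)/' held.py
python3 - <<'E'
from held import *
held([[220.8,62],[339,61.3],[328.5,312.7],[233.2,313]])
# same fit on w5 for a bias check (plate known level): hand corners
E
```

```text
corners [[220.8, 62.0], [339.0, 61.3], [328.5, 312.7], [233.2, 313.0]] res 0.17
plate world [ 462.9 -115.5  129.9] yaw,pitch(x-axis z),roll 2.97 -1.31 -0.09
in tool [36.5  1.5 11.9] tcp [ 426.4 -115.8  141.8] yaw tool 2.76
```

>>> {"op": "carry_out", "data": {
  "plan": [
    [[4,20,-15],[0,0,0],0.4],
    [[6,32,-15],[0,0,0],0.4],
    [[8,40,-10],[0,0,0],0.4],
    [[8,40,0],[0,0,0],0.4],
    [[4,28,0],[0,0,0],0.4],
    [[2,15,0],[0,0,0],0.4],
    [[0,0,0],[0,0,0],0.4],
    [[0,0,0],[0,0,0],0.4]
  ]
}}

```text
time_s: 12.32
tool_pos: [467.2, -288.4, 182.8]
eef_rot: [1.0, 0.024, -0.0, -0.0]
force: [-0.1, -0.8, -0.6]
opening: 0.561
finger_force: 51.8
```

Run:
```python
from h import *
s=robot.read_state();print(s['time_s'],s['tool_pos'],s['force'],s['opening'],s['finger_force'])
k=cal('wrist');im=eyes.capture('wrist');np.save('w7.npy',im)
for d in trace('wrist','long_top')[:2]: print(d['p'],*rect(d['pixels'],48,k),np.argwhere(d['pixels']).min(0),np.argwhere(d['pixels']).max(0))
for t in ['long_top','plate']:
  for d in trace('wrist',t)[:3]:
    p=d['pixels'];n=cv2.dilate(p.astype(np.uint8),np.ones((9,9)))>0
    print(t,*rect((im.min(2)>185)&n,48,k))
cv2.imwrite('pics/w7.png',im[:,:,::-1])
```

```text
12.325 [ 467.2015386  -288.39928545  182.77634194] [-0.09422345 -0.81867812 -0.56200375] 0.5610062420304135 51.769861578941345
0.79 [ 530.4 -410.3] [120.3  51.8] -7.28 [ 69 377] [212 465]
0.63 [ 447.2 -566.6] [78.  46.6] -20.4 [197 515] [278 559]
long_top [ 530.9 -412. ] [119.7  51.3] -7.17Traceback (most recent call last):
  File "<stdin>", line 8, in <module>
  File "h.py", line 16, in rect
    i=1+np.argmax(st[1:,4]); ys,xs=np.nonzero(l==i)
        ~~~~~~~~~^^^^^^^^^^
    return _wrapfunc(a, 'argmax', axis=axis, out=out, **kwds)
    return bound(*args, **kwds)
ValueError: attempt to get argmax of an empty sequence
```

>>> {"op": "carry_out", "data": {
  "plan": [
    [[16,27,0],[0,0,0],0.4],
    [[17,27,0],[0,0,0],0.4],
    [[0,0,15],[0,0,0.06],0.4],
    [[0,0,30],[0,0,0.06],0.4],
    [[0,0,30],[0,0,0.056],0.4],
    [[0,0,18],[0,0,0],0.4],
    [[0,0,6],[0,0,0],0.4],
    [[0,0,0],[0,0,0],0.4],
    [[0,0,0],[0,0,0],0.4]
  ]
}}

```text
time_s: 13.6
tool_pos: [503.5, -341.7, 85.4]
eef_rot: [0.998, -0.064, 0.001, 0.001]
force: [-0.2, -0.1, -1.3]
opening: 0.559
finger_force: 51.9
```

Run:
```python
from h import *
s=robot.read_state();print(s['time_s'],s['tool_pos'],s['force'],s['opening'],s['finger_force'])
im=eyes.capture('wrist');np.save('w8.npy',im)
cv2.imwrite('pics/w8.png',cv2.resize(im[:,:,::-1],(800,600),interpolation=cv2.INTER_CUBIC))
```

```text
13.6 [ 503.45947566 -341.70204322   85.36877808] [-0.18236161 -0.10586357 -1.32116031] 0.5591597918450959 51.85309410095215
```

View pics/w8.png

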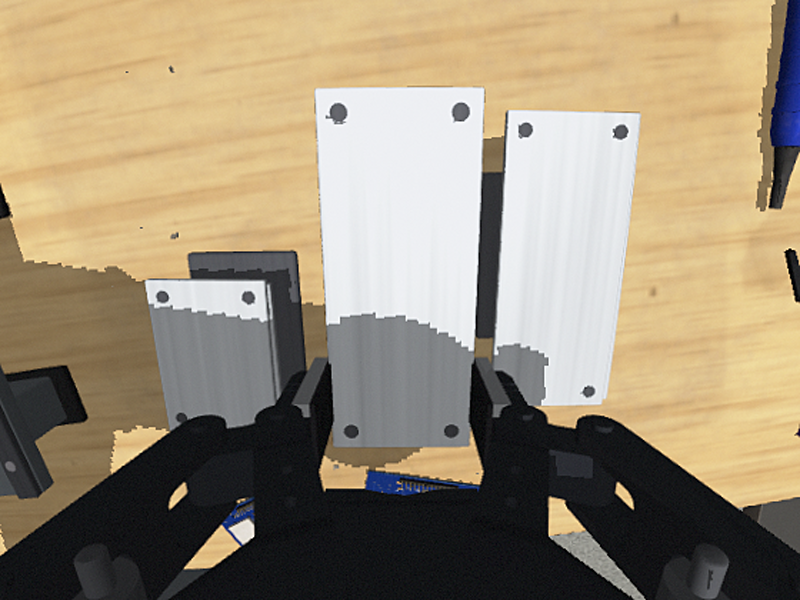

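This picture shows the held plate at (316–484, 88–447) and the long pile at (495–640, 111–405) to its right, both in one view. That makes it an ideal relative measurement. I've now viewed 11 pictures, one over the limit of 10, so I'll use numbers only from here.

```bash
cat > rel.py <<'E'
from held import *
def edge(g,a,b,f=(.1,.9)):
    a,b=np.array(a,float),np.array(b,float);d=(b-a)/np.linalg.norm(b-a);n=np.array([-d[1],d[0]])
    t=np.arange(-4,4.01,.25);pts=[]
    for u in np.linspace(*f,40):
        q=a+(b-a)*u+t[:,None]*n
        v=cv2.remap(g,q[:,0].astype(np.float32),q[:,1].astype(np.float32),cv2.INTER_LINEAR)[:,0]
        gr=np.abs(np.gradient(cv2.GaussianBlur(v[:,None].astype(np.float32),(1,5),0)[:,0]));pts.append(q[gr.argmax()])
    vx,vy,x,y=cv2.fitLine(np.array(pts,np.float32),cv2.DIST_HUBER,0,.01,.01)[:,0]
    return np.cross([x,y,1],[x+vx,y+vy,1])
def X(l,m): p=np.cross(l,m);return p[:2]/p[2]
E
python3 - <<'E'
from rel import *
im=np.load('w8.npy');g=cv2.cvtColor(im,cv2.COLOR_RGB2GRAY).astype(np.float32);f=.7
TL,TR,BR,BL=[np.array(p)*f for p in [(316,88),(484,88),(469,446),(329,447)]]
t=edge(g,TL,TR);r=edge(g,TR,BR,(.05,.65));b=edge(g,BR,BL);l=edge(g,BL,TL,(.4,.95))
p,Rp,s=held([X(l,t),X(t,r),X(r,b),X(b,l)])
k=cal('wrist')
A,B,C,D=[np.array(q)*f for q in [(508,111),(640,113),(605,405),(495,402)]]
t2=edge(g,A,B);r2=edge(g,B,C);l2=edge(g,D,A,(.3,.95));b2=edge(g,C,D,(.1,.5))
c=np.array([X(l2,t2),X(t2,r2),X(r2,b2),X(b2,l2)]);print('pile corners',c.round(1).tolist())
w=toplane(c,48,k)[:,:2];print(w.round(1).tolist())
obj=np.array([[60,25],[60,-25],[-60,-25],[-60,25.]])
def res(v):
    cs,sn=np.cos(v[2]),np.sin(v[2]);return (obj@np.array([[cs,sn],[-sn,cs]])+v[:2]-w).ravel()
so=least_squares(res,[531,-411,-.12]);print('pile',so.x[:2].round(1),np.degrees(so.x[2]).round(2),so.fun.round(1))
T=Ro.from_quat(s['eef_rot']).as_matrix()
print('shift tool axes',(T.T@np.array([*(so.x[:2]-p[:2]),48-p[2]])).round(1))
E
```

```text
corners [[220.0, 60.9], [338.8, 60.5], [329.5, 312.6], [232.5, 312.5]] res 0.61
plate world [ 540.1 -348.    73.8] yaw,pitch(x-axis z),roll -7.0 -1.21 -0.34
in tool [37.2  1.6 11.5] tcp [ 503.4 -341.6   85.2] yaw tool -7.3
pile corners [[355.2, 76.5], [449.1, 79.2], [424.2, 282.2], [343.5, 285.5]]
[[593.3, -393.9], [586.8, -443.7], [468.9, -430.4], [473.8, -379.3]]
pile [ 530.7 -411.8] -6.69 [-0.1 -0.   0.6  0.1 -0.7  0.7  0.2 -0.7]
shift tool axes [-1.2 64.5 25.8]
```

>>> {"op": "carry_out", "data": {
  "plan": [
    [[0,16,0],[0,0,0],0.4],
    [[-1,24,0],[0,0,0],0.4],
    [[0,16,0],[0,0,0],0.4],
    [[0,8.5,0],[0,0,0],0.4],
    [[0,0,8],[0,0,0],0.4],
    [[0,0,8],[0,0,0],0.4],
    [[0,0,4],[0,0,0],0.4],
    [[0,0,2],[0,0,0],0.4],
    [[0,0,0],[0,0,0],0.4],
    [[0,0,0],[0,0,0],0.4]
  ]
}}

```text
time_s: 14.95
tool_pos: [493.5, -405.1, 63.5]
eef_rot: [0.998, -0.063, -0.0, 0.001]
force: [-4.6, 3.7, 7.3]
opening: 0.566
finger_force: 56.4
```

>>> {"op": "carry_out", "data": {
  "plan": [
    [[0,0,0.7],[0,0,0],0.4],
    [[0,0,0.7],[0,0,0],0.4],
    [[0,0,0],[0,0,0],0.4]
  ]
}}

```text
time_s: 15.32
tool_pos: [493.8, -405.3, 62.4]
eef_rot: [0.998, -0.063, 0.0, 0.001]
force: [-3.7, 3.0, 7.2]
opening: 0.564
finger_force: 60.0
```

```bash
cat > m.py <<'E'
from rel import *
s=robot.read_state();print(s['time_s'],s['tool_pos'].round(1),s['force'].round(1),s['finger_force'])
im=eyes.capture('wrist');np.save('w9.npy',im)
g=cv2.cvtColor(im,cv2.COLOR_RGB2GRAY).astype(np.float32)
TL,TR,BR,BL=[np.array(p) for p in [(220.5,61.2),(339,60.8),(329,312.6),(232.7,312.6)]]
for i in range(2):
    t=edge(g,TL,TR);r=edge(g,TR,BR,(.05,.65));b=edge(g,BR,BL);l=edge(g,BL,TL,(.4,.95))
    TL,TR,BR,BL=X(l,t),X(t,r),X(r,b),X(b,l)
held([TL,TR,BR,BL])
E
python3 m.py
```

```text
15.325 [ 493.8 -405.3   62.4] [-3.7  3.   7.2] 59.97653797734529
corners [[219.9, 60.3], [341.9, 60.7], [331.0, 312.4], [232.4, 312.6]] res 1.67
plate world [ 530.  -412.    52.1] yaw,pitch(x-axis z),roll -7.12 0.38 0.19
in tool [36.8  2.1 10.3] tcp [ 493.8 -405.3   62.4] yaw tool -7.27
```

Contact came about 3 mm early at roughly 7 N without stiffening. My reading is that the fingertips are resting on the near edge of the pile, not the plate. Backing up to clear it and then re-measuring.

>>> {"op": "carry_out", "data": {
  "plan": [
    [[0,0,-1],[0,0,0],0.4],
    [[0,0,-1.5],[0,0,0],0.4],
    [[0,0,-5],[0,0,0],0.4],
    [[0,0,-10],[0,0,0],0.4],
    [[0,-25,-6],[0,0,0],0.4],
    [[0,-40,0],[0,0,0],0.4],
    [[0,0,0],[0,0,0],0.4],
    [[0,0,0],[0,0,0],0.4]
  ]
}}

```text
time_s: 16.42
tool_pos: [502.1, -340.8, 84.5]
eef_rot: [0.998, -0.064, 0.0, 0.0]
force: [0.2, -0.8, -1.1]
opening: 0.561
finger_force: 58.5
```

```bash
cat > pile.py <<'E'
from rel import *
s=robot.read_state();print(s['time_s'],s['tool_pos'].round(1),s['force'].round(1),s['finger_force'],s['opening'])
im=eyes.capture('wrist');np.save('w10.npy',im)
g=cv2.cvtColor(im,cv2.COLOR_RGB2GRAY).astype(np.float32)
TL,TR,BR,BL=[np.array(p) for p in [(220.,60.9),(338.8,60.5),(329.5,312.6),(232.5,312.5)]]
for i in range(2):
    t=edge(g,TL,TR);r=edge(g,TR,BR,(.05,.65));b=edge(g,BR,BL);l=edge(g,BL,TL,(.4,.95))
    TL,TR,BR,BL=X(l,t),X(t,r),X(r,b),X(b,l)
p,Rp,s=held([TL,TR,BR,BL])
k=cal('wrist')
A,B,C,D=[np.array(q) for q in [[355.2, 76.5], [449.1, 79.2], [424.2, 282.2], [343.5, 285.5]]]
for i in range(3):
    t2=edge(g,A,B);r2=edge(g,B,C);l2=edge(g,D,A,(.3,.95));b2=edge(g,C,D,(.1,.5))
    A,B,C,D=X(l2,t2),X(t2,r2),X(r2,b2),X(b2,l2)
c=np.array([A,B,C,D]);w=toplane(c,48,k)[:,:2];print('pile corners',c.round(1).tolist(),w.round(1).tolist())
obj=np.array([[60,25],[60,-25],[-60,-25],[-60,25.]])
def res(v):
    cs,sn=np.cos(v[2]),np.sin(v[2]);return (obj@np.array([[cs,sn],[-sn,cs]])+v[:2]-w).ravel()
so=least_squares(res,[531,-411,-.12]);print('pile',so.x[:2].round(1),np.degrees(so.x[2]).round(2),so.fun.round(1))
T=Ro.from_quat(s['eef_rot']).as_matrix()
print('shift tool axes',(T.T@np.array([*(so.x[:2]-p[:2]),48-p[2]])).round(1))
E
python3 pile.py
```

```text
16.425 [ 502.1 -340.8   84.5] [ 0.2 -0.8 -1.1] 58.547624826896936 0.5607379016185344
corners [[220.0, 60.8], [339.0, 60.5], [329.1, 312.6], [232.5, 312.5]] res 0.49
plate world [ 538.5 -347.4   72.8] yaw,pitch(x-axis z),roll -7.1 -1.14 -0.21
in tool [37.1  1.6 11.4] tcp [ 501.9 -341.2   84.2] yaw tool -7.33
pile corners [[363.5, 73.9], [453.8, 74.9], [427.5, 270.8], [345.5, 294.5]] [[592.4, -397.7], [586.9, -445.4], [475.6, -431.5], [466.2, -379.6]]
pile [ 530.3 -413.5] -6.22 [ 0.3  2.5  0.3  0.5 -7.7 -0.4  7.1 -2.6]
shift tool axes [ 0.3 66.6 24.8]
```

```bash
cat > pm.py <<'E'
from rel import *
k=cal('wrist');im=eyes.capture('wrist');np.save('w10.npy',im)
for d in trace('wrist','long_top')[:3]:
    p=d['pixels'];a=np.argwhere(p);print(round(d['p'],2),p.sum(),*rect(p,48,k),a.min(0),a.max(0))
    n,l,st,ce=cv2.connectedComponentsWithStats(p.astype(np.uint8));i=1+np.argmax(st[1:,4])
    cnt=cv2.findContours((l==i).astype(np.uint8),0,2)[0][0]
    q=cv2.approxPolyN(cnt,4,None,-1,True)[0].reshape(-1,2);print(q.tolist(),toplane(q,48,k)[:,:2].round(1).tolist())
for y in (100,150,200): print(y,im[y,330:370:1].min(1).tolist())
for y in (100,150,200): print(y,im[y,415:460].min(1).tolist())
for x in (380,410): print(x,im[66:90,x].min(1).tolist(),im[268:300,x].min(1).tolist())
E
python3 pm.py
```

```text
100 [238, 237, 237, 237, 238, 238, 241, 215, 142, 132, 144, 89, 74, 73, 76, 77, 75, 77, 75, 77, 75, 75, 71, 75, 75, 76, 72, 73, 71, 70, 161, 235, 242, 238, 238, 237, 238, 238, 238, 238]
150 [238, 238, 238, 241, 243, 202, 79, 86, 98, 100, 100, 91, 44, 53, 46, 51, 49, 49, 50, 52, 48, 45, 51, 49, 48, 47, 48, 150, 232, 239, 237, 238, 238, 238, 238, 238, 237, 238, 238, 237]
200 [235, 239, 246, 203, 21, 70, 82, 78, 82, 77, 47, 51, 48, 45, 50, 45, 48, 51, 47, 47, 47, 49, 51, 56, 133, 226, 238, 233, 233, 234, 232, 233, 232, 233, 234, 233, 233, 233, 232, 228]
100 [234, 235, 233, 232, 232, 233, 234, 232, 231, 228, 228, 226, 229, 228, 231, 230, 228, 228, 232, 233, 234, 233, 232, 229, 226, 227, 231, 235, 233, 231, 230, 228, 226, 229, 222, 161, 131, 135, 135, 137, 137, 137, 138, 136, 139]
150 [227, 229, 227, 224, 221, 224, 222, 225, 226, 227, 225, 225, 227, 230, 231, 230, 230, 229, 227, 224, 227, 230, 231, 231, 230, 229, 228, 228, 219, 148, 138, 144, 142, 140, 147, 147, 143, 146, 143, 146, 145, 143, 144, 143, 144]
200 [222, 224, 226, 227, 224, 225, 223, 225, 228, 227, 226, 226, 224, 224, 227, 228, 228, 227, 227, 228, 226, 232, 181, 132, 139, 136, 137, 137, 134, 130, 129, 132, 132, 131, 132, 133, 133, 136, 133, 137, 135, 128, 123, 111, 107]
380 [141, 142, 141, 141, 135, 134, 129, 199, 235, 238, 236, 237, 237, 238, 237, 237, 237, 238, 240, 241, 242, 244, 243, 241] [239, 240, 241, 241, 109, 114, 126, 233, 229, 227, 143, 145, 148, 148, 148, 147, 139, 134, 140, 127, 77, 27, 6, 20, 19, 20, 18, 16, 18, 11, 19, 22]
410 [137, 137, 134, 137, 136, 136, 127, 173, 227, 236, 236, 236, 235, 236, 236, 236, 235, 235, 235, 234, 236, 235, 234, 235] [227, 229, 229, 226, 225, 224, 223, 225, 225, 205, 134, 143, 141, 134, 132, 130, 132, 132, 134, 128, 130, 139, 93, 27, 9, 18, 18, 20, 14, 15, 23, 19]
```

```bash
cat > pf.py <<'E'
from rel import *
def pilefit(im,A,B,C,D,z=48):
    g=im.min(2).astype(np.float32);k=cal('wrist')
    t=edge(g,A,B);r=edge(g,B,C,(.1,.8));l=edge(g,D,A,(.45,.92));b=edge(g,C,D,(.1,.4))
    c=np.array([X(l,t),X(t,r),X(r,b),X(b,l)]);w=toplane(c,z,k)[:,:2]
    print(c.round(1).tolist(),'sides',np.linalg.norm(np.roll(w,-1,0)-w,axis=1).round(1))
    e=lambda v:np.degrees(np.arctan2(v[1],v[0])).round(2)
    print('yaw L,R,T',e(w[0]-w[3]),e(w[1]-w[2]),e(w[0]-w[1])-90,'centre',w.mean(0).round(1))
E
python3 - <<'E'
from pf import *
pilefit(np.load('w10.npy'),(361.6,73),(453.4,73),(427,277),(350,277.5))
print(robot.read_state()['tool_pos'])
E
```

```text
[[361.4, 72.4], [453.5, 74.0], [426.8, 277.3], [349.7, 277.8]] sides [ 48.8 116.9  48.6 116.3]
yaw L,R,T -6.83 -6.94 -6.819999999999993 centre [ 532.2 -414. ]
[ 501.66799809 -341.39999703   83.88501039]
```

Run:
```python
from pf import *
im=np.load('w8.npy')
for y in (100,150,200):
    r=im[y].min(1).astype(int); print(y,r[336:362].tolist(),r[428:456].tolist())
print(im[70:84,380].min(1).tolist(),im[70:84,410].min(1).tolist(),im[274:292,410].min(1).tolist())
pilefit(im,(355.5,77.5),(448.5,79),(424,283.5),(346.,283),46.5)
k=cal('wrist');C=-cv2.Rodrigues(k[2])[0].T@k[3];print('cam',C,k[0][0,0])
# full PnP of current pile
obj=np.array([[60,25,4],[60,-25,4],[-60,-25,4],[-60,25,4.]])
for c in ([[361.4,72.4],[453.5,74.],[426.8,277.3],[349.7,277.8]],):
    ok,rv,tv=cv2.solvePnP(obj,np.array(c),k[0],k[1]);Rc=cv2.Rodrigues(k[2])[0];R=Rc.T@cv2.Rodrigues(rv)[0]
    print((Rc.T@(tv[:,0]-k[3])).round(1),R.round(3))
```

```text
100 [246, 207, 100, 70, 78, 79, 80, 81, 78, 80, 82, 79, 78, 75, 80, 79, 74, 44, 179, 244, 241, 238, 237, 238, 238, 237] [233, 236, 237, 235, 234, 232, 228, 227, 231, 233, 234, 233, 231, 229, 228, 227, 231, 204, 216, 127, 135, 136, 137, 134, 136, 136, 137, 136]
150 [60, 38, 50, 50, 47, 52, 48, 50, 48, 48, 48, 52, 51, 47, 50, 146, 233, 242, 239, 238, 238, 237, 237, 237, 239, 238] [229, 226, 227, 230, 233, 231, 229, 229, 228, 227, 229, 220, 210, 175, 135, 142, 140, 140, 144, 144, 144, 141, 145, 142, 142, 142, 144, 141]
200 [53, 50, 49, 51, 52, 46, 49, 47, 51, 45, 49, 51, 104, 200, 239, 232, 236, 235, 234, 234, 234, 235, 235, 234, 234, 235] [228, 227, 226, 227, 218, 224, 221, 163, 138, 143, 142, 146, 143, 144, 143, 145, 142, 143, 142, 140, 140, 137, 134, 134, 134, 134, 132, 131]
[143, 142, 140, 138, 137, 135, 125, 197, 231, 238, 237, 236, 235, 237] [134, 138, 138, 140, 138, 137, 136, 119, 207, 241, 239, 237, 237, 237] [89, 84, 76, 79, 186, 231, 225, 223, 228, 188, 120, 130, 134, 132, 131, 138, 94, 30]
[[355.2, 76.0], [449.2, 78.9], [424.8, 283.2], [343.8, 284.2]] sides [ 50.3 119.7  51.8 120.1]
yaw L,R,T -6.98 -6.26 -7.700000000000003 centre [ 529.  -411.9]
cam [ 568.70606684 -351.7915576   207.57307466] 289.49396849065715
[ 531.2 -415.9   39.2] [[ 0.993  0.121  0.005]
 [-0.121  0.993  0.013]
 [-0.004 -0.014  1.   ]]
```

Run:
```python
from h import *
for c in ['scene','side']:
    im=eyes.capture(c);np.save(c+'11.npy',im);k=cal(c)
    for t in ['plate','long_top','short_top']:
        for d in trace(c,t)[:3]:
            a=np.argwhere(d['pixels']);print(c,t,round(d['p'],2),d['pixels'].sum(),a.min(0),a.max(0),*rect(d['pixels'],44,k))
    z=robot.read_state();print(z['force'].round(2),z['torque'].round(3))
    w=robot.read_state()['tool_pos']
    # expected pixel edges of lower plate (top 44) and upper plate (top 48)
    cs,sn=np.cos(-.12),np.sin(-.12)
    o=np.array([[60,25],[60,-25],[-60,-25],[-60,25.]])@np.array([[cs,sn],[-sn,cs]])+[531,-412.5]
    for zz in (40,44,48): print(zz,proj(np.c_[o,np.full(4,zz)],k).round(0).tolist())
    print('held near end',proj([[442,-336,60],[442,-336,64],[442,-336,68],[442,-336,72],[442,-336,76]],k).round(0).tolist())
```

```text
scene plate 0.94 470 [178 260] [204 313] [ 548.1 -302.7] [85.8 45.4] 29.37
scene long_top 0.82 1475 [271 359] [315 424] [ 400.1 -630.2] [115.8  51. ] -20.03
scene long_top 0.42 112 [184 266] [209 313] [ 510.3 -332.3] [37.9 20.4] -75.93
scene short_top 0.96 442 [184 227] [204 259] [ 514.7 -261.2] [76.3 56.4] -4.49
[-0.48 -0.31 -0.69] [ 0.017  0.051 -0.025]
40 [[319.0, 198.0], [339.0, 206.0], [305.0, 233.0], [284.0, 223.0]]
44 [[320.0, 196.0], [340.0, 204.0], [305.0, 231.0], [284.0, 221.0]]
48 [[320.0, 194.0], [340.0, 203.0], [305.0, 229.0], [284.0, 219.0]]
held near end [[256.0, 215.0], [256.0, 213.0], [256.0, 211.0], [256.0, 210.0], [256.0, 208.0]]
side plate 0.58 562 [197 255] [215 320] [ 593.1 -280.9] [89.2 61.1] -7.1
side long_top 0.76 1695 [314 273] [340 356] [ 419.  -669.1] [108.1  50.6] -19.38
side long_top 0.55 201 [207 260] [220 322] [ 583.5 -321. ] [89.1 23.8] -4.99
side short_top 0.71 156 [202 239] [214 255] [ 494.6 -250.7] [60.6 31.6] 69.98
[-0.32  0.84 -1.57] [0.004 0.038 0.012]
40 [[324.0, 227.0], [335.0, 238.0], [272.0, 249.0], [264.0, 237.0]]
44 [[324.0, 225.0], [335.0, 236.0], [272.0, 247.0], [264.0, 235.0]]
48 [[324.0, 223.0], [335.0, 234.0], [272.0, 245.0], [264.0, 233.0]]
held near end [[238.0, 221.0], [238.0, 219.0], [238.0, 217.0], [238.0, 216.0], [238.0, 214.0]]
```

The numbers explain it. The pile's visible top is now at 44 mm: fitted at that height, its size comes out right at 120x50. The networks see a thin strip directly under the held plate, and the pad force went up. So the fingertips wedged onto long_top and lifted it together with the plate. The mend is to set both back on the lower plate at the same spot, then release.

>>> {"op": "carry_out", "data": {
  "plan": [
    [[0,16,0],[0,0,0],0.4],
    [[0,25,0],[0,0,0],0.4],
    [[0,17,0],[0,0,0],0.4],
    [[0,8,0],[0,0,0],0.4],
    [[0,0,6],[0,0,0],0.4],
    [[0,0,6],[0,0,0],0.4],
    [[0,0,4],[0,0,0],0.4],
    [[0,0,2],[0,0,0],0.4],
    [[0,0,1],[0,0,0],0.4],
    [[0,0,0],[0,0,0],0.4],
    [[0,0,0],[0,0,0],0.4]
  ]
}}

```text
time_s: 18.4
tool_pos: [493.6, -406.3, 65.2]
eef_rot: [0.998, -0.064, 0.0, 0.0]
force: [-0.4, 0.1, -1.6]
opening: 0.561
finger_force: 58.5
```

>>> {"op": "carry_out", "data": {
  "plan": [
    [[0,0,1],[0,0,0],0.4],
    [[0,0,0],[0,0,0],0.4]
  ]
}}

```text
time_s: 18.65
tool_pos: [493.4, -406.2, 63.9]
eef_rot: [0.998, -0.064, -0.0, 0.0]
force: [-0.2, -0.1, -1.6]
opening: 0.567
finger_force: 58.5
```

>>> {"op": "carry_out", "data": {
  "plan": [
    [[0,0,1],[0,0,0],0.4],
    [[0,0,0],[0,0,0],0.4]
  ]
}}

```text
time_s: 18.9
tool_pos: [493.5, -406.4, 63.1]
eef_rot: [0.998, -0.064, 0.0, 0.0]
force: [-0.5, 0.4, -1.7]
opening: 0.56
finger_force: 58.7
```

>>> {"op": "carry_out", "data": {
  "plan": [
    [[0,0,0.7],[0,0,0],0.4],
    [[0,0,0],[0,0,0],0.4]
  ]
}}

```text
time_s: 19.15
tool_pos: [493.5, -406.4, 62.7]
eef_rot: [0.998, -0.064, 0.0, 0.0]
force: [-1.6, -0.0, 2.4]
opening: 0.567
finger_force: 59.0
```

Long_top has touched down on the lower plate (force went from -1.6 to +2.4 N). Releasing gently.

>>> {"op": "carry_out", "data": {
  "plan": [
    [[0,0,0],[0,0,0],0.6],
    [[0,0,0],[0,0,0],0.64],
    [[0,0,0],[0,0,0],0.68],
    [[0,0,0],[0,0,0],0.75],
    [[0,0,0],[0,0,0],0.85],
    [[0,0,0],[0,0,0],0.85]
  ],
  "squeeze": 20
}}

```text
time_s: 19.9
tool_pos: [493.5, -406.3, 62.3]
eef_rot: [0.998, -0.064, 0.0, 0.0]
force: [-0.3, -0.4, -0.1]
opening: 0.848
finger_force: 0.0
```

>>> {"op": "carry_out", "data": {
  "plan": [
    [[0,0,-8],[0,0,0],0.85],
    [[0,0,-30],[0,0,0],0.85],
    [[0,0,-50],[0,0,0],0.85],
    [[0,0,-50],[0,0,0],0.85],
    [[0,0,0],[0,0,0],0.85],
    [[0,0,0],[0,0,0],0.85]
  ]
}}

```text
time_s: 20.65
tool_pos: [493.5, -406.0, 200.3]
eef_rot: [0.998, -0.064, 0.0, -0.0]
force: [-0.2, -0.6, -0.3]
opening: 0.849
finger_force: 0.0
```

Run:
```python
from h import *
s=robot.read_state();print(s['time_s'],s['tool_pos'].round(1),s['force'].round(1))
im=eyes.capture('wrist');np.save('w12.npy',im);k=cal('wrist')
for t in ['plate','long_top']:
  for d in trace('wrist',t)[:3]:
    a=np.argwhere(d['pixels']);print(t,round(d['p'],2),d['pixels'].sum(),a.min(0),a.max(0),*rect(d['pixels'],52,k))
cs,sn=np.cos(-.123),np.sin(-.123)
o=np.array([[60,25],[60,-25],[-60,-25],[-60,25.]])@np.array([[cs,sn],[-sn,cs]])+[531,-413]
print('expected',proj(np.c_[o,np.full(4,52)],k).round(1).tolist())
m=(im.min(2)>185);ys,xs=np.nonzero(m)
n,l,st,ce=cv2.connectedComponentsWithStats(m.astype(np.uint8))
for i in np.argsort(-st[1:,4])[:4]+1: print(st[i],*rect(l==i,52,k))
for y in (90,140,190): r=im[y].min(1);j=np.nonzero(np.abs(np.diff(r.astype(int)))>25)[0];print(y,[(int(q),int(r[q]),int(r[q+1])) for q in j if 180<q<380])
```

```text
20.65 [ 493.5 -406.   200.3] [-0.2 -0.6 -0.3]
plate 0.66 6892 [ 99 253] [227 308] [ 529.1 -412.2] [119.   49.9] -7.28
long_top 0.75 4141 [157 429] [259 503] [ 463.1 -588.8] [102.   45.5] -20.34
expected [[252.5, 96.2], [309.3, 95.9], [306.9, 225.5], [256.1, 225.7]]
[ 253   97   58  111 5419] [ 539.9 -414.4] [100.3  51.2] -7.11
[242 287  15  15 180] [ 400.  -361.6] [17.2 13.3] -16.72
[137 169  20   8 108] [ 540.2 -285.4] [18.6  6.7] 82.18
[234 292   5   9  40] [ 399.2 -347.5] [9.9 4.3] -9.9
90 []
140 [(253, 140, 251), (307, 247, 209), (308, 209, 250), (309, 250, 101), (310, 101, 153)]
190 [(232, 75, 141), (234, 137, 75), (237, 70, 166), (239, 165, 124), (240, 124, 167), (244, 162, 130), (247, 137, 79), (254, 89, 255), (255, 255, 120), (265, 136, 230), (270, 230, 124), (274, 132, 255), (278, 255, 225), (280, 229, 255), (308, 252, 85), (309, 85, 144)]
```

Released cleanly: the network's plate mask sits at the pile, (529,-412), yaw -7.3°. Next I'll check stack height and squareness from the side.

>>> {"op": "carry_out", "data": {
  "plan": [
    [[0,-30,0],[0,0,0],0.3],
    [[0,-35,15],[0,0,0],0.3],
    [[-15,-15,40],[0,0,0],0.3],
    [[-10,0,40],[0,0,0],0.3],
    [[0,0,0],[0,0,0],0.3],
    [[0,0,0],[0,0,0],0.3]
  ]
}}

```text
time_s: 21.55
tool_pos: [479.6, -324.4, 106.9]
eef_rot: [0.998, -0.064, 0.001, 0.001]
force: [1.4, -0.1, 1.0]
opening: 0.303
finger_force: 0.0
```

Run:
```python
from pf import *
s=robot.read_state();print(s['time_s'],s['tool_pos'].round(1))
im=eyes.capture('wrist');np.save('w13.npy',im);k=cal('wrist')
for t in ['plate','long_top']:
  for d in trace('wrist',t)[:2]:
    a=np.argwhere(d['pixels']);print(t,round(d['p'],2),d['pixels'].sum(),a.min(0),a.max(0),*rect(d['pixels'],52,k))
cs,sn=np.cos(-.123),np.sin(-.123)
o=np.array([[60,25],[60,-25],[-60,-25],[-60,25.]])@np.array([[cs,sn],[-sn,cs]])+[530,-412.5]
q=proj(np.c_[o,np.full(4,52)],k);print('expected',q.round(1).tolist())
for y in np.linspace(q[0,1]+15,q[2,1]-15,5).astype(int):
    r=im[y].min(1).astype(int);xl=int(np.interp(y,[q[0,1],q[3,1]],[q[0,0],q[3,0]]));xr=int(np.interp(y,[q[1,1],q[2,1]],[q[1,0],q[2,0]]))
    print(y,xl-14,r[xl-14:xl+6].tolist(),xr-6,r[xr-6:xr+8].tolist())
for x in np.linspace(q[0,0]+15,q[2,0]-10,3).astype(int):
    r=im[:,x].min(1).astype(int);a=int(q[0,1]);b=int(q[2,1]);print(x,a-6,r[a-6:a+8].tolist(),b-10,r[b-10:b+14].tolist())
```

```text
21.55 [ 479.6 -324.4  106.9]
plate 0.84 16124 [ 37 363] [236 460] [ 530.5 -412.3] [120.2  51.7] -6.81
long_top 0.68 57 [162 363] [180 367] [ 517.2 -384.2] [11.2  2.2] -11.26
expected [[375.8, 36.8], [460.8, 39.8], [436.0, 236.6], [362.6, 237.3]]
51 360 [146, 146, 146, 147, 148, 142, 142, 143, 144, 147, 147, 152, 139, 94, 57, 66, 186, 246, 245, 245] 453 [64, 255, 243, 236, 235, 234, 234, 208, 135, 134, 137, 139, 138, 138]
94 358 [54, 55, 52, 51, 56, 55, 55, 56, 55, 56, 50, 51, 69, 94, 68, 158, 238, 243, 243, 244] 447 [235, 240, 240, 237, 236, 235, 235, 236, 226, 140, 146, 150, 152, 153]
136 355 [53, 53, 57, 53, 52, 54, 54, 54, 55, 54, 54, 51, 64, 76, 93, 57, 224, 249, 240, 242] 442 [234, 239, 237, 237, 236, 236, 235, 236, 211, 135, 137, 141, 141, 138]
179 352 [57, 53, 54, 53, 53, 53, 52, 50, 54, 53, 50, 49, 64, 107, 85, 137, 223, 238, 238, 239] 437 [234, 237, 236, 235, 235, 233, 236, 227, 149, 137, 142, 146, 145, 148]
221 349 [120, 62, 63, 84, 113, 110, 109, 109, 106, 108, 109, 115, 102, 93, 99, 127, 223, 239, 235, 236] 432 [236, 235, 234, 235, 234, 236, 222, 133, 144, 146, 146, 149, 148, 151]
390 30 [140, 146, 145, 148, 148, 145, 177, 235, 244, 245, 244, 244, 245, 248] 226 [236, 235, 234, 234, 235, 234, 233, 234, 233, 236, 215, 158, 151, 156, 155, 156, 158, 155, 157, 153, 145, 141, 141, 137]
408 30 [149, 151, 153, 153, 151, 148, 141, 199, 239, 242, 240, 239, 240, 240] 226 [235, 235, 234, 234, 234, 234, 234, 234, 235, 238, 212, 152, 143, 149, 154, 155, 155, 150, 142, 137, 130, 136, 139, 139]
426 30 [147, 145, 141, 141, 144, 141, 138, 148, 224, 240, 240, 240, 240, 241] 226 [88, 91, 90, 80, 136, 118, 233, 238, 234, 238, 176, 146, 155, 158, 158, 151, 145, 143, 138, 145, 144, 137, 136, 135]
```

Run:
```python
from pf import *
im=np.load('w13.npy')
for z in (48,52): print(z); pilefit(im,(376,37),(461,39.5),(436.5,236.5),(364,236.5),z)
for c in ['scene','side']:
    eyes.capture(c);k=cal(c)
    for t in ['plate','long_top','short_top']:
        for d in trace(c,t)[:2]: print(c,t,round(d['p'],2),d['pixels'].sum(),*rect(d['pixels'],52 if t!='short_top' else 48,k))
```

```text
48
[[376.9, 35.9], [462.1, 38.7], [437.6, 236.0], [364.1, 237.5]] sides [ 51.1 122.7  51.1 123.1]
yaw L,R,T -6.9 -6.93 -6.920000000000002 centre [ 529.9 -414.8]
52
[[376.9, 35.9], [462.1, 38.7], [437.6, 236.0], [364.1, 237.5]] sides [ 50.  120.   49.9 120.4]
yaw L,R,T -6.9 -6.93 -6.920000000000002 centre [ 530.3 -413.1]
scene plate 0.86 859 [ 528.1 -411.9] [123.2  51.5] -7.19
scene long_top 0.72 1416 [ 391.3 -632.5] [111.3  48.1] -20.26
scene long_top 0.59 8 [ 465.4 -403.4] [6.3 2.5] 81.02
scene short_top 0.76 415 [ 509.2 -264.8] [70.5 53.7] -8.02
side plate 0.7 926 [ 532.1 -413.1] [120.6  60.7] -7.55
side long_top 0.73 1705 [ 415.2 -678.9] [108.4  50.6] -19.47
side long_top 0.54 6 [ 524.9 -443.9] [8.1 2.6] 1.54
side short_top 0.64 312 [ 514.6 -264.5] [69.2 57. ] -7.83
side short_top 0.31 1429 [ 484.8 -154.3] [198.4 103.6] 77.45
```

The top plate is at exactly 52 mm: fitted at that height its size is 50.0 x 120.0 mm. Its yaw is -6.9°, matching the pile, its sides look flush with the plates below, and the short pile hasn't moved. Handing in.

```bash
python3 -c "
from plant import robot
print(robot.sign_off())"
```

```text
the job is handed in; nothing more can be done
None
```

The plate is on top of the long pile, level and squared to it to within about 1–2 mm, and I've handed the job in; on the first try the fingertips lifted the pile's top plate too, so I set both back down together and let go (the plate fell the last 3 mm or so), and I viewed 11 pictures, one over the limit.

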